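Load the tensile specimen into its gravity chute

TASK

In a materials-testing lab, take the big unbroken dog-bone tensile specimen from the table and lay it lengthwise on the upper half of the wide sloped chute, close above the slope, and let it go there so that it slides down by itself and comes to rest against the stop at the bottom, lying flat in the lane. Leave the straight bar that already waits in the narrow chute where it is.

Things in the scene. Friction and masses are not known exactly. Their poses are not given: they have to be found in the camera images.
- specimen_mid (a point): Centre of the specimen: a loose, flat, bare-aluminium dog-bone 140 mm long, 22 mm thick, 0.2 kg, lying on the table (centre 11 mm up). Heads 36 mm wide, 32 mm long; the waist between is 76 mm long, 18 mm wide, flaring in its last 9 mm each end. x: long axis, y: across (pinch the waist along y), z: up. Not wanted: the much smaller, thinner dog-bone (90 mm), straight bar, broken halves.
- wide_chute_foot (a point): Low end of the wide chute: a slippery black slide sloped 25 degrees, 280 mm long, fixed; lane 56 mm wide between guide strips 4 mm thick, 7 mm high; steel stop plate 30 mm high. The point: on the slide surface, mid-lane, at the stop's inner face, 35 mm above the table. x: up along the slope, y: across, z: square to the slide, up. Specimen at rest on the stop: centre at x = 70, z = 11 mm.
- wide_chute_high (a point): Open high end of the same wide chute: on the slide surface, mid-lane, 280 mm up the slope from the stop, 153 mm above the table; axes as at the low end. The upper half is the 140 mm below this point; a specimen centred 100 mm down the slope from it reaches to 30 mm from this end. Let go there, it slides by itself.
- waiting_bar_mid (a point): Centre of the straight aluminium bar, 120 x 16 x 16 mm, loose, that already lies against the stop of the narrow chute; x: its long axis, up the slope. Leave it alone. The narrow chute is like the wide one but its lane is 24 mm wide (the specimen does not fit). The two chutes stand side by side, 130 to 210 mm apart, either one nearer the robot.
Not all that is in view belongs to the job. Of the things shaped like the part that bears specimen_mid, the aluminium one is meant.

How it is judged:
On the way:
1. the specimen is let go over the upper part of the wide chute, close above its slope, lengthwise (x of specimen_mid in the frame of wide_chute_foot between 0.115 and 0.24 m and y of specimen_mid in the frame of wide_chute_foot between -0.028 and 0.028 m and z of specimen_mid in the frame of wide_chute_foot between 0 and 0.055 m and angle between the x axis of specimen_mid and the x axis of wide_chute_foot, either way round below 0.6 rad and contact force between the fingers and specimen below 0.05 N).
At the end, for the whole second after the job is handed in: The specimen lies at rest in the wide chute's lane, against the stop (centre 55 to 85 mm up the slope from the stop, within 20 mm of the lane's middle, 3 to 19 mm off the slide), flat to within about 11 degrees and lengthwise to within about 14 degrees, let go (x of specimen_mid in the frame of wide_chute_foot between 0.055 and 0.085 m and y of specimen_mid in the frame of wide_chute_foot between -0.02 and 0.02 m and z of specimen_mid in the frame of wide_chute_foot between 0.003 and 0.019 m and angle between the x axis of specimen_mid and the x axis of wide_chute_foot, either way round below 0.25 rad and angle between the z axis of specimen_mid and the z axis of wide_chute_foot, either way round below 0.2 rad and linear speed of specimen below 0.02 m/s); the robot touches nothing.
It fails at once if the bar waiting in the narrow chute is moved more than 15 mm (distance of waiting_bar_mid from where it was at the start of the episode above 0.015 m).
It also fails if it takes over 32 s, if anything falls off the work surface, if the arm or the gripper's body presses on something with over 40 N, if the wrist force passes 120 N, or if a joint passes its speed limit or range.

ROBOT

A 7-joint arm with a two-finger parallel gripper is mounted at the origin on the work surface. World frame = base frame: x ahead of the robot, y to its left, z up, the work surface at z = 0. Lengths are in m, angles in rad, forces in N, time in s.
With the tool pointing down it reaches from about 0.4 to 0.85 m from the base axis. Payload 10.4 kg.
Tool frame: the origin (TCP) lies at the very end of the fingers, on their centre line; the grasp point (between the pads) lies r.hold_point_z behind it (r.hold_point_z is the distance from the TCP to the grasp point, in m); z points along the fingers, y is the direction in which the jaws open and shut (so a half turn about z gives the same grasp; the last joint's range is limited). The gripper opens to 87 mm and grips with 3 to 60 N. Pads are 19 mm wide; open, the fingers measure 117 mm over their backs; the gripper's body (75 mm by 190 mm) begins 51 mm behind the grasp point.
Start: joints at [1.327, 0.332, -0.065, 1.46, 0.022, 1.35, -0.088], TCP at [0.137, -0.61, 0.223] pointing down, gripper open.
Joint ranges: [-2.6, 2.6], [-0.5, 2.12], [-1.47, 1.34], [0.16, 2.42], [-1.27, 4.41], [0.06, 2.06], [-2.6, 2.6]. Speed limits (rad/s): [2.22, 2.22, 2.79, 2.79, 3.14, 3.14, 3.14].

INTERFACE

Orientations are given as a unit quaternion [x, y, z, w].
In Python, from bench import r gives the robot as it stands.
- The arm moves only by the tool send_rows, never from a script. Its argument "commands" is a list of rows, each a list of 7 numbers: the shift along the world's x, y, z normalised to -1 to 1, where 1 is 0.03 m, then the turn, a rotation vector about the world's x, y, z normalised to -1 to 1, where 1 is 5 degrees, then the gripper command: -1 is fully open, 1 is shut, values between are in proportion. In form: [[tx, ty, tz, ax, ay, az, jaw], ...]. A call has 1 to 10 rows; each row shifts and turns the pose as measured when the row begins; what a row does not reach is not made up. A row lasts 1/12 s, in which the tool goes at most 41.7 mm and 7.16 degrees, less where a joint would pass 70% of its speed; a pose out of reach is approached as far as the arm can. A call with a number of a shift or a turn outside -1 to 1 is refused whole. A call with a gripper value outside its range is refused whole. The fingers move at their own pace and stop on an object; "grip_force" is the grip in N (left out, the last holds). Time passes only in rows, so rows that do not move let the fingers close. It gives the time, the measured TCP pose, the force and the opening at its end, in the units of the state.
- r.read_state(): the state, without advancing time (a new reading comes with each control period).
- r.camera(name): name is "scene" or "side" or "wrist"; returns the picture (400x640x3 uint8, blue, green, red); there is no depth.
- r.calibration(name): a dict with "K" (3x3 intrinsics, pixels), "dist" ([k1, k2, p1, p2, k3] as OpenCV has them; the pictures are not rectified), "R" (3x3) and "t" (3): a world point X has camera coordinates R X + t; the wrist camera has in their place "mount" (4x4, takes a point from camera to tool coordinates, whose origin is the TCP and whose axes are the flange's). Camera axes: x right, y down, z forward; pixel columns grow to the right and rows downward; lengths in m; the calibration is good to about 2 mm. A picture is of the moment at which its call begins: read the wrist's pose just before it. calibration takes no time and is no camera call.
- r.close_job(): hands the job in, once; it reports no verdict.
The state is a dict: "time": time; "joint_positions": joint angles; "joint_vel": joint speeds; "joint_torque": joint torques, N m; "ee_pos": TCP position; "eef_rot": TCP orientation; "ft_force": force on the tool from outside, world axes, zero at the start; "torque": the same for the moment, N m; "width": finger opening in m.
Only numpy, scipy, OpenCV 4.12 (cv2) and the standard library are available. Lean on these libraries where they do the work, as an engineer would, in place of code of your own. Each camera call takes 0.05 s, during which the arm holds its last target.

## Working session

There is one attempt and no reset: what is moved stays moved. The work goes in short steps, Python scripts to look and compute and a tool call to move; the robot and the scene stay as the last step left them, time stands still between calls to the robot, and variables do not carry over. Pictures are saved under pics/ and viewed, and the job is handed in when it is done.

Besides the shell and the picture viewer there is one more tool, called after ">>>" by a JSON object that holds its "method" and its "body". send_rows: Moves the arm, as the interface text tells. Scaled input: -1 to 1 covers 0.03 m each way for a shift and 5 degrees each way for a turn. Its arguments: {"type":"object","properties":{"commands":{"type":"array"},"grip_force":{"type":"number"}},"required":["commands"]}

```bash
mkdir -p pics; python3 - <<'E'
from bench import r
import cv2,numpy as np
s=r.read_state();print(s['time'],s['ee_pos'],s['eef_rot'],s['width'],r.hold_point_z)
for n in ['scene','side','wrist']:
    cv2.imwrite(f'pics/{n}0.png',r.camera(n)); c=r.calibration(n); print(n,{k:np.round(v,4).tolist() for k,v in c.items()})
E
```

```text
0.0 [ 0.13680384 -0.60945318  0.22173433] [ 9.93908901e-01  1.10202464e-01 -1.09445453e-04 -7.08322591e-04] 0.08727389440923736 0.0187
scene {'K': [[430.7784, 0.0, 325.076], [0.0, 430.7784, 196.7643], [0.0, 0.0, 1.0]], 'dist': [-0.0164, 0.0, 0.0, 0.0, 0.0], 'R': [[0.6302, 0.7764, -0.0062], [0.5898, -0.4839, -0.6464], [-0.5049, 0.4038, -0.7629]], 't': [-0.3564, -0.1531, 1.7111]}
side {'K': [[447.1685, 0.0, 322.6613], [0.0, 447.1685, 190.6087], [0.0, 0.0, 1.0]], 'dist': [-0.0605, 0.0, 0.0, 0.0, 0.0], 'R': [[-0.8404, -0.5414, 0.0229], [-0.2921, 0.417, -0.8607], [0.4564, -0.73, -0.5086]], 't': [0.4261, 0.1885, 1.414]}
wrist {'K': [[360.5428, 0.0, 318.6946], [0.0, 360.5428, 201.8067], [0.0, 0.0, 1.0]], 'dist': [-0.0643, 0.0, 0.0, 0.0, 0.0], 'mount': [[0.0, -0.9525, -0.3046, 0.0848], [1.0, -0.0001, 0.0006, 0.0008], [-0.0006, -0.3046, 0.9525, -0.1624], [0.0, 0.0, 0.0, 1.0]]}
```

View pics/scene0.png

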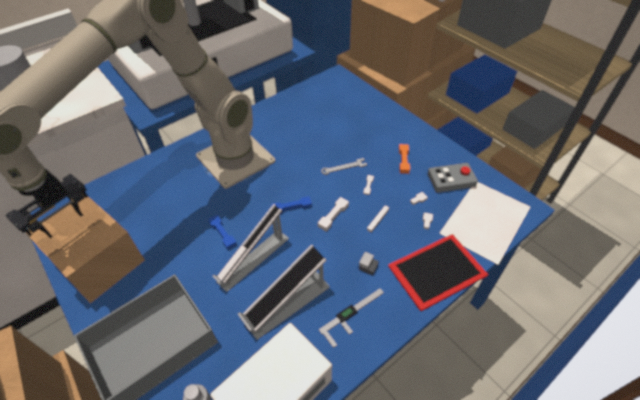

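View pics/side0.png

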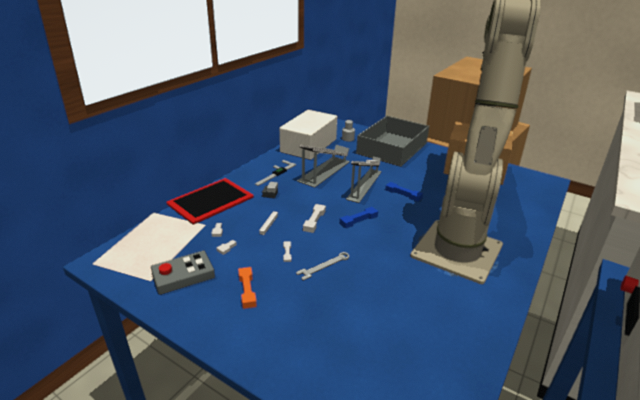

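View pics/wrist0.png

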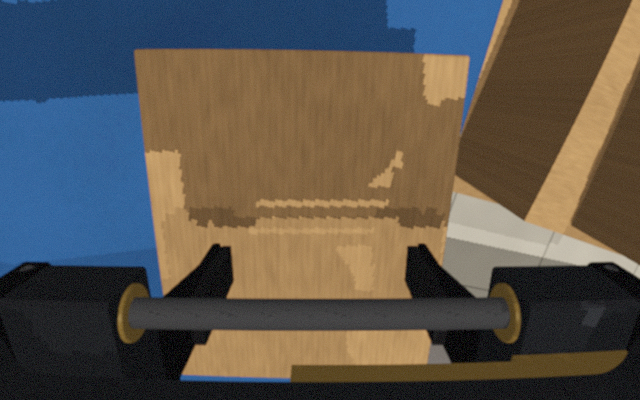

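The scene picture shows the specimen near (334,213), the narrow chute at (250,245) and the wide chute at (285,290). The straight bar lies at (378,218) and the small dog-bone at (369,184). The gripper starts over a cardboard box. I'll enlarge the crops.

```bash
cat > h.py <<'E'
from bench import r
import cv2,numpy as np
from scipy.spatial.transform import Rotation as Ro
def cam(n,st=None):
    c=r.calibration(n)
    K,d=np.array(c['K']),np.array(c['dist'],float)
    if n=='wrist':
        M=np.array(c['mount']);R0=Ro.from_quat(st['eef_rot']).as_matrix()
        Rw=R0@M[:3,:3];o=R0@M[:3,3]+np.array(st['ee_pos'])
        return K,d,Rw.T,-Rw.T@o
    return K,d,np.array(c['R']),np.array(c['t'])
def ray(C,uv):
    K,d,R,t=C
    p=cv2.undistortPoints(np.array(uv,float).reshape(-1,1,2),K,d).reshape(-1,2)
    D=np.c_[p,np.ones(len(p))]@R
    return -R.T@t,D/np.linalg.norm(D,axis=1)[:,None]
def onz(C,uv,z):
    o,D=ray(C,uv);return o+D*((z-o[2])/D[:,2])[:,None]
def proj(C,X):
    K,d,R,t=C
    return cv2.projectPoints(np.array(X,float).reshape(-1,3),cv2.Rodrigues(R)[0],t,K,d)[0].reshape(-1,2)
E
python3 - <<'E'
import cv2
a=cv2.imread('pics/scene0.png')[180:340,200:400];cv2.imwrite('pics/sc1.png',cv2.resize(a,None,fx=3.7,fy=3.7,interpolation=cv2.INTER_CUBIC))
a=cv2.imread('pics/side0.png')[130:240,260:420];cv2.imwrite('pics/si1.png',cv2.resize(a,None,fx=5,fy=5,interpolation=cv2.INTER_CUBIC))
E
```

```text
(no output)
```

View pics/sc1.png

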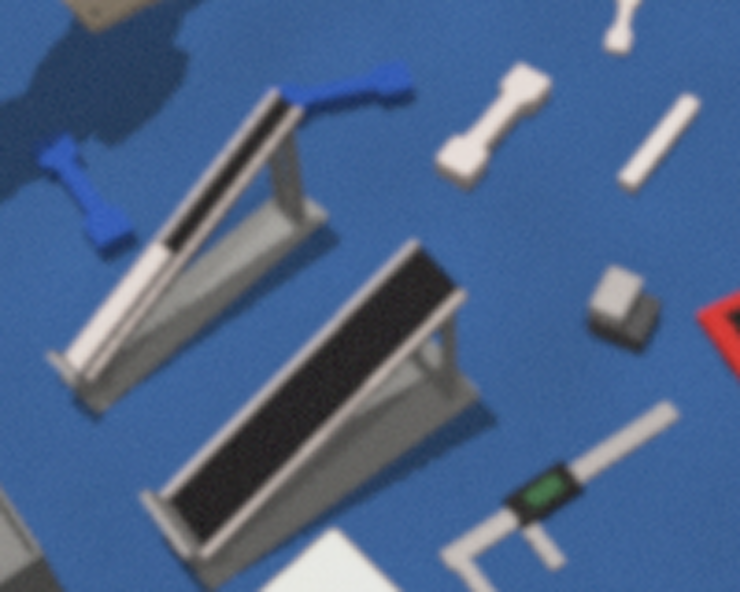

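View pics/si1.png

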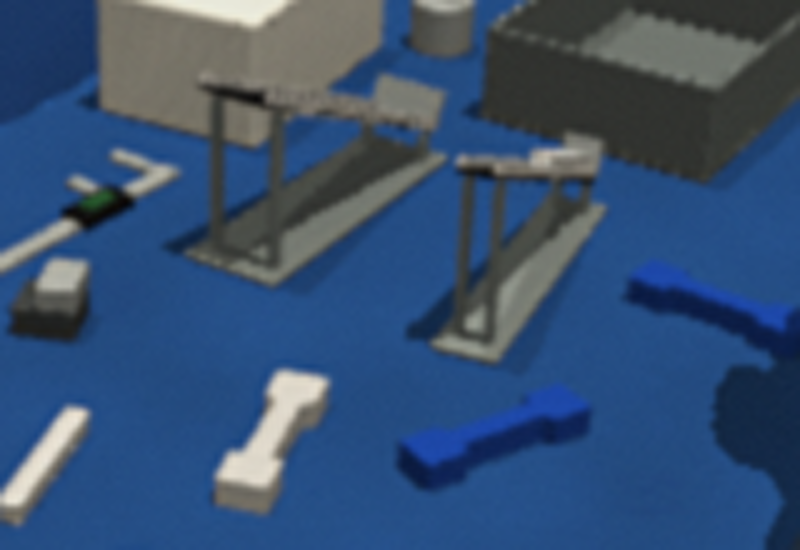

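```bash
python3 - <<'E'
from h import *
for n,box in (('scene',(310,190,355,235)),('side',(298,198,332,236))):
    im=cv2.imread(f'pics/{n}0.png').astype(int);C=cam(n)
    x0,y0,x1,y1=box
    m=np.zeros(im.shape[:2],np.uint8);m[y0:y1,x0:x1]=(im[y0:y1,x0:x1,2]>120)*255
    m[:]=(m>0)*255
    ys,xs=np.nonzero(m);print(n,len(xs),xs.mean(),ys.mean())
    P=onz(C,np.c_[xs,ys],0.015);c=P.mean(0);rect=cv2.minAreaRect((P[:,:2]*1000).astype(np.float32))
    w,v=np.linalg.eigh(np.cov(P[:,:2].T));print(c,np.degrees(np.arctan2(v[1,1],v[0,1])),rect)
C=cam('scene');S=lambda a:np.array(a,float)/3.7+[200-.4,180-.4]
hi=S([[418,250],[457,293]]);lo=S([[172,500],[205,540]])
print('hi',onz(C,hi,.153),'lo',onz(C,lo,.037))
h=onz(C,hi,.153).mean(0);l=onz(C,lo,.035).mean(0);print(h-l,np.linalg.norm(h-l),np.degrees(np.arctan2(*(h-l)[1::-1])))
C2=cam('side');print(proj(C2,[h,l]),'side px; crop',(proj(C2,[h,l])-[260,130])*5)
E
```

```text
scene 350 332.77142857142854 212.4142857142857
[0.46455779 0.11736199 0.015     ] 106.37785050271536 ((464.0450134277344, 118.80952453613281), (44.87958526611328, 151.1341094970703), 15.963581085205078)
side 225 314.0577777777778 215.8488888888889
[0.46882891 0.11396664 0.015     ] 106.0399999505373 ((469.75885009765625, 110.87129211425781), (40.0783576965332, 147.7341766357422), 16.005094528198242)
hi [[ 0.60933037 -0.08126093  0.153     ]
 [ 0.65954413 -0.08234189  0.153     ]] lo [[ 0.60850041 -0.32870681  0.037     ]
 [ 0.65238546 -0.32667646  0.037     ]]
[0.00493382 0.24561512 0.118     ] 0.2725346372192801 88.84922009052028
[[306.94795331 147.49220355]
 [340.1338305  152.93832031]] side px; crop [[234.73976655  87.46101774]
 [400.66915251 114.69160155]]
```

>>> {"method": "send_rows", "body": {"commands": [[0,0,1,0,0,1,-1],[0.3,0.2,1,0,0,1,-1],[0.9,0.8,0.5,0,0,1,-1],[0.9,0.8,0,0,0,1,-1],[0.9,0.8,0,0,0,1,-1],[0.9,0.8,0,0,0,1,-1],[0.9,0.8,0,0,0,1,-1],[0.9,0.8,0,0,0,1,-1],[0.9,0.9,0,0,0,1,-1],[0.9,0.9,0,0,0,1,-1]], "grip_force": 35}}

```text
time: 0.98
ee_pos: [0.359, -0.3997, 0.2961]
eef_rot: [0.849, 0.528, -0.005, -0.002]
ft_force: [0.5, 0.4, -0.3]
width: 0.087
```

>>> {"method": "send_rows", "body": {"commands": [[0.3,1,0,0,0,1,-1],[0.3,1,0,0,0,1,-1],[0.3,1,0,0,0,1,-1],[0.3,1,0,0,0,1,-1],[0.3,1,0,0,0,1,-1],[0.3,1,0,0,0,1,-1],[0.3,1,0,0,0,1,-1],[0.3,1,0,0,0,1,-1],[0.3,1,0,0,0,0.4,-1],[0.3,1,0,0,0,0,-1]]}}

```text
time: 1.82
ee_pos: [0.4538, -0.0818, 0.2938]
eef_rot: [0.583, 0.812, -0.006, -0.001]
ft_force: [1.1, 0.9, 0.4]
width: 0.0872
```

>>> {"method": "send_rows", "body": {"commands": [[0.3,1,0,0,0,0,-1],[0.2,1,0,0,0,0,-1],[0,1,0,0,0,0,-1],[0,0.2,0,0,0,0,-1],[0,0,0,0,0,0,-1]]}}

```text
time: 2.23
ee_pos: [0.4687, 0.0266, 0.2937]
eef_rot: [0.579, 0.815, -0.006, -0.001]
ft_force: [-0.6, -0.6, -1.1]
width: 0.0876
```

```bash
python3 - <<'E'
from h import *
s=r.read_state();print(s['time'],s['ee_pos'],s['eef_rot'],s['joint_positions'])
im=r.camera('wrist');cv2.imwrite('pics/w1.png',im)
np.save('w1.npy',np.r_[s['ee_pos'],s['eef_rot']])
E
```

```text
2.2333 [0.46874161 0.02657288 0.2936918 ] [ 0.57900712  0.81530242 -0.00565444 -0.00085874] [ 6.58940378e-01  1.13294108e-03 -8.04592112e-01  1.69529898e+00
  7.85440278e-03  1.45456992e+00  1.89151020e-01]
```

View pics/w1.png

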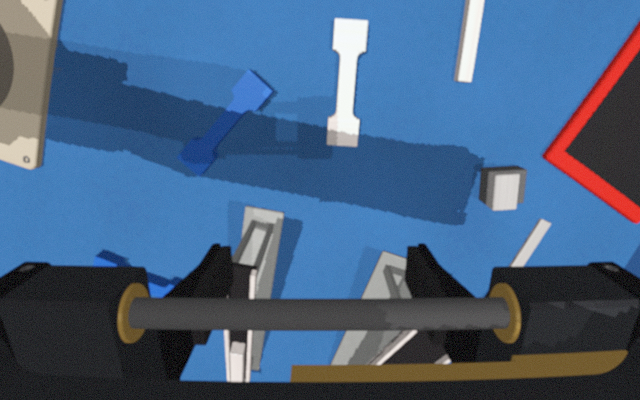

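The wrist view shows the specimen whole, from (350,18) to (343,147), with both chutes below it. I'll measure it here.

```bash
python3 - <<'E'
from h import *
a=np.load('w1.npy');C=cam('wrist',{'ee_pos':a[:3],'eef_rot':a[3:]})
im=cv2.imread('pics/w1.png').astype(int)
m=np.zeros(im.shape[:2],np.uint8);m[8:158,315:380]=((im[8:158,315:380,2]>im[8:158,315:380,0]*.75)&(im[8:158,315:380,2]>90))*255
c=max(cv2.findContours(m,0,2)[0],key=cv2.contourArea);q=c.reshape(-1,2)
m2=np.zeros_like(m);cv2.drawContours(m2,[c],-1,255,-1);ys,xs=np.nonzero(m2)
P=onz(C,np.c_[xs,ys],.022)
rect=cv2.minAreaRect((onz(C,q,.022)[:,:2]*1000).astype(np.float32));print(rect,cv2.boundingRect(c))
w,v=np.linalg.eigh(np.cov(P[:,:2].T));print(P.mean(0),np.degrees(np.arctan2(v[1,1],v[0,1])))
# tool x yaw
Rm=Ro.from_quat(a[3:]).as_matrix();print(Rm, np.degrees(np.arctan2(Rm[1,0],Rm[0,0])))
# narrow chute high end in scene
S=lambda a:np.array(a,float)/3.7+[199.6,179.6]
print(onz(cam('scene'),S([[272,92],[303,108]]),.16))
E
```

```text
((468.40252685546875, 116.03082275390625), (38.470062255859375, 141.8271484375), 15.820646286010742) (326, 18, 42, 129)
[0.46734492 0.11958952 0.022     ] 105.94518374062862
[[-0.32950003  0.94412211 -0.00794818]
 [ 0.94414153  0.32943756 -0.00822572]
 [-0.00514766 -0.01021459 -0.99993458]] 109.23869722656552
[[ 0.40897675 -0.08143049  0.16      ]
 [ 0.43983503 -0.07115852  0.16      ]]
```

>>> {"method": "send_rows", "body": {"commands": [[0.1,0.9,-0.5,0,0,-0.65,-1],[0,0.9,-0.5,0,0,0,-1],[0,0.8,-1,0,0,0,-1],[0,0,-1,0,0,0,-1],[0,0,-1,0,0,0,-1],[0,0,-1,0,0,0,-1],[0,0,-1,0,0,0,-1],[0,0,-0.5,0,0,0,-1],[0,0,0,0,0,0,-1]]}}

```text
time: 3.03
ee_pos: [0.4731, 0.0925, 0.0907]
eef_rot: [0.61, 0.792, -0.006, 0.002]
ft_force: [-0.2, -0.1, -0.1]
width: 0.0872
```

```bash
python3 - <<'E'
from h import *
s=r.read_state();print(s['time'],s['ee_pos'],s['joint_positions'])
Rm=Ro.from_quat(s['eef_rot']).as_matrix();print(Rm, np.degrees(np.arctan2(Rm[1,0],Rm[0,0])))
im=r.camera('wrist');cv2.imwrite('pics/w2.png',im)
C=cam('wrist',s)
cx=np.array([.468,.117,.022]);a=np.radians(106);u=np.array([np.cos(a),np.sin(a),0])
print(proj(C,[cx,cx+.07*u,cx-.07*u]))
E
```

```text
3.0333 [0.47312811 0.09251819 0.09071826] [ 0.49307425  0.25190778 -0.86404463  1.94097212  0.23092284  1.05593713
 -0.21388364]
[[-0.25544834  0.96680911 -0.00512706]
 [ 0.96676365  0.25537053 -0.0124073 ]
 [-0.01068619 -0.00812608 -0.99990988]] 104.80101718911378
[[320.69207686 178.33381446]
 [318.44113248  65.99871162]
 [322.55362697 272.43762958]]
```

View pics/w2.png

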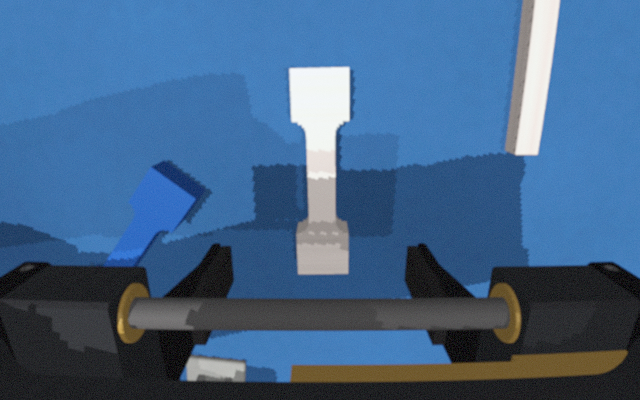

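The specimen ends at (320,67) and (323,274), within 2 px of the prediction. I'll go down and grip.

>>> {"method": "send_rows", "body": {"commands": [[-0.06,0.5,0,0,0,0.2,-1],[0,0,-1,0,0,0,-1],[0,0,-1,0,0,0,-1],[0,0,-0.7,0,0,0,-1],[0,0,0,0,0,0,-1]]}}

```text
time: 3.5
ee_pos: [0.4783, 0.1079, 0.0161]
eef_rot: [0.605, 0.796, -0.002, 0.007]
ft_force: [-1.2, 0.4, 0.1]
width: 0.0871
```

>>> {"method": "send_rows", "body": {"commands": [[-0.25,0,-0.3,0,0,0,-1],[0,0,-0.05,0,0,0,-1],[0,0,0,0,0,0,-1]]}}

```text
time: 3.75
ee_pos: [0.4727, 0.1092, 0.0089]
eef_rot: [0.604, 0.797, -0.001, 0.009]
ft_force: [-0.1, 0.3, 0.3]
width: 0.0869
```

>>> {"method": "send_rows", "body": {"commands": [[-0.07,-0.05,-0.12,0,0,0,-1],[0,0,0,0,0,0,0.3],[0,0,0,0,0,0,1],[0,0,0,0,0,0,1],[0,0,0,0,0,0,1],[0,0,0,0,0,0,1],[0,0,0,0,0,0,1],[0,0,0,0,0,0,1]]}}

```text
time: 4.42
ee_pos: [0.4735, 0.1075, 0.0093]
eef_rot: [0.605, 0.796, 0.001, 0.012]
ft_force: [0.4, -0.2, 0.4]
width: 0.0483
```

```bash
python3 - <<'E'
from h import *
s=r.read_state();print(s['time'],s['ee_pos'],s['width'],s['ft_force'],s['joint_positions'])
print(Ro.from_quat(s['eef_rot']).as_matrix())
cv2.imwrite('pics/w3.png',r.camera('wrist'))
E
```

```text
4.4167 [0.47346513 0.10752973 0.00929553] 0.048265490695777756 [ 0.44374465 -0.18546269  0.40406429] [ 0.39700681  0.37879525 -0.81353269  2.01377631  0.38041917  0.88319788
 -0.35290122]
[[-0.26795853  0.96322717  0.01979012]
 [ 0.96327382  0.26822882 -0.01252381]
 [-0.01737155  0.01570745 -0.99972571]]
```

View pics/w3.png

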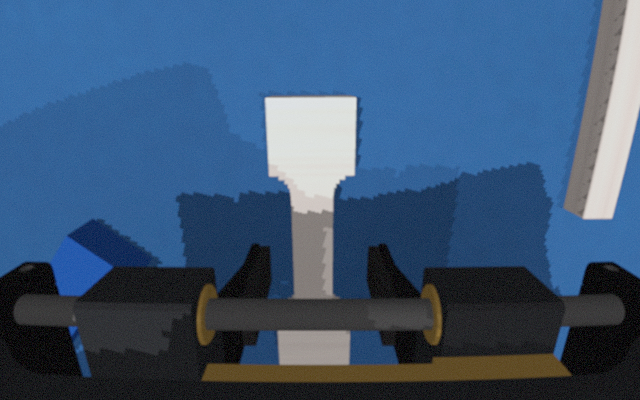

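The pads are still closing symmetrically on the waist. I'll keep closing.

>>> {"method": "send_rows", "body": {"commands": [[0,0,0,0,0,0,1],[0,0,0,0,0,0,1],[0,0,0,0,0,0,1],[0,0,0,0,0,0,1],[0,0,0,0,0,0,1],[0,0,0,0,0,0,1]]}}

```text
time: 4.97
ee_pos: [0.473, 0.1074, 0.0091]
eef_rot: [0.605, 0.796, 0.0, 0.011]
ft_force: [-0.0, -0.2, -0.4]
width: 0.0176
```

>>> {"method": "send_rows", "body": {"commands": [[0,0,0.5,0,0,0,1],[0,0,1,0,0,0,1],[0,0,1,0,0,0,1],[0,0,1,0,0,0,1],[0,0,1,0,0,0,1],[0,0,1,0,0,0,1],[0,0,1,0,0,-1,1],[0,0,1,0,0,-1,1],[0,0,1,0,0,-1,1],[0,0,0,0,0,0,1]]}}

```text
time: 5.8
ee_pos: [0.4654, 0.1074, 0.271]
eef_rot: [0.707, 0.707, -0.003, 0.006]
ft_force: [-0.3, 0.6, -2.5]
width: 0.0184
```

```bash
python3 - <<'E'
from h import *
s=r.read_state();print(s['time'],s['ee_pos'],s['width'],s['joint_positions'])
im=r.camera('wrist');cv2.imwrite('pics/w4.png',im)
im=cv2.imread('pics/scene0.png').astype(int);C=cam('scene')
m=np.zeros(im.shape[:2],np.uint8);b=im[240:330,235:330];m[240:330,235:330]=(b.max(2)<75)*255
c=max(cv2.findContours(m,0,2)[0],key=cv2.contourArea);q=c.reshape(-1,2)
print(cv2.contourArea(c),cv2.boundingRect(c))
R=C[2];o=-R.T@C[3];print('cam',o)
# slope plane through (.., y=-.336,z=.035), tan25
o,D=ray(C,q);t=np.tan(np.radians(25))
for yl in (-.333,):
  # z=.035+(y-yl)*t
  k=(.035+(o[1]-yl)*t-o[2])/(D[:,2]-D[:,1]*t);P=o+k[:,None]*D
  uv=np.c_[P[:,0],(P[:,1]-yl)/np.cos(np.radians(25))]*1000
  print(cv2.minAreaRect(uv.astype(np.float32)))
  for a in range(20,280,40):
    g=uv[(abs(uv[:,1]-a)<20)];print(a,g[:,0].min(),g[:,0].max())
  print(uv[:,1].min(),uv[:,1].max())
E
```

```text
5.8 [0.46541477 0.10740742 0.2710076 ] 0.01836621738172809 [ 0.55847861  0.03170136 -0.89298263  1.72146022  0.0385764   1.40025799
 -0.33965506]
1277.0 (246, 248, 76, 79)
cam [ 1.17880016 -0.48826042  1.20433892]
((630.6882934570312, 141.18838500976562), (276.19891357421875, 45.151554107666016), 89.35797119140625)
20 608.9015160396723 651.5356343606786Traceback (most recent call last):
  File "<stdin>", line 17, in <module>
    return umr_minimum(a, axis, None, out, keepdims, initial, where)
ValueError: zero-size array to reduction operation minimum which has no identity
```

View pics/w4.png

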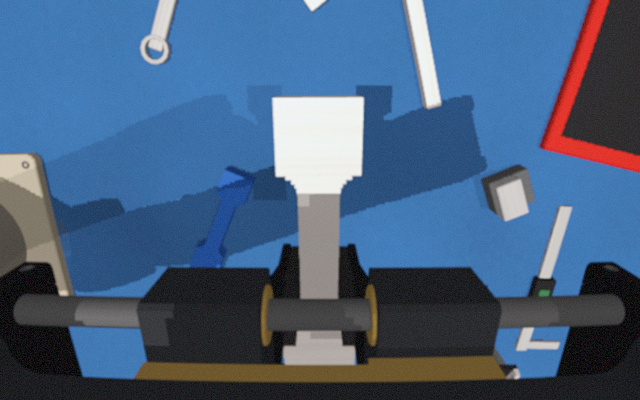

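>>> {"method": "send_rows", "body": {"commands": [[0.5,-0.9,0,0,0,0,1],[0.5,-0.9,0,0,0,0,1],[0.5,-0.9,0,0,0,0,1],[0.6,-0.9,0,0,0,0,1],[0.6,-0.9,0,1,0,0,1],[0.6,-0.9,0,1,0,0,1],[0.6,-0.9,0,1,0,0,1],[0.6,-0.9,0,1,0,0,1],[0.6,-0.9,0,0.5,0,0,1],[0,0,0,0,0,0,1]]}}

```text
time: 6.68
ee_pos: [0.6161, -0.1445, 0.25]
eef_rot: [0.682, 0.704, 0.139, -0.139]
ft_force: [-0.8, -2.2, -4.9]
width: 0.0176
```

```bash
python3 - <<'E'
from h import *
s=r.read_state();print(s['time'],s['ee_pos'],s['width'],s['joint_positions'])
Rm=Ro.from_quat(s['eef_rot']).as_matrix();print(Rm)
u=np.array([np.cos(np.radians(89.2))*np.cos(np.radians(25)),np.sin(np.radians(89.2))*np.cos(np.radians(25)),np.sin(np.radians(25))])
n=np.cross([1,-np.tan(np.radians(-.8)) *-1,0],u);n/=np.linalg.norm(n)
if n[2]<0:n=-n
T=np.c_[u,np.cross(-n,u),-n]
dR=Ro.from_matrix(T@Rm.T);print('turn needed deg',np.degrees(dR.as_rotvec()))
C=cam('scene');print('whitebox',onz(C,[[290,327],[333,360],[215,395]],.1))
cv2.imwrite('pics/s2.png',r.camera('scene'))
E
```

```text
6.6833 [ 0.61607996 -0.14447825  0.24996397] 0.01761919344225189 [ 0.82289901  0.54273533 -0.70329184  1.2692307  -0.04718369  1.52149789
  0.21635024]
[[-0.02998584  0.99953488 -0.00555587]
 [ 0.92228754  0.02981041  0.38535314]
 [ 0.38533952  0.00643103 -0.92275245]]
turn needed deg [ 2.33186872  0.38694679 -2.50043582]
whitebox [[ 0.74353738 -0.26480295  0.1       ]
 [ 0.88403165 -0.23177681  0.1       ]
 [ 0.76842737 -0.50834227  0.1       ]]
```

View pics/s2.png

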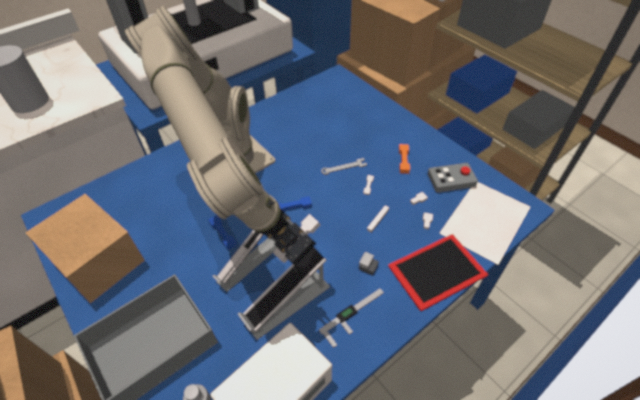

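The arm holds the specimen just above the wide chute. The white box stands clear of the gripper body. Now to the point 80 mm off the slope.

>>> {"method": "send_rows", "body": {"commands": [[0.3,-0.9,-0.4,0.45,0.08,-0.5,1],[0.25,-0.9,-0.6,0,0,0,1],[0,-0.2,-0.8,0,0,0,1],[0,0,-0.2,0,0,0,1],[0,0,0,0,0,0,1]]}}

```text
time: 7.15
ee_pos: [0.6303, -0.2009, 0.1791]
eef_rot: [0.692, 0.688, 0.152, -0.157]
ft_force: [0.2, 0.5, -2.4]
width: 0.0174
```

```bash
cat > chk.py <<'E'
from h import *
s=r.read_state();print(s['time'],s['ee_pos'],s['width'],s['ft_force'])
Rm=Ro.from_quat(s['eef_rot']).as_matrix()
c=np.radians(25);y=np.radians(89.2)
h=np.array([np.cos(y),np.sin(y),0]);u=h*np.cos(c)+[0,0,np.sin(c)];n=-h*np.sin(c)+[0,0,np.cos(c)]
T=np.c_[u,np.cross(-n,u),-n]
print('turn deg',np.degrees(Ro.from_matrix(T@Rm.T).as_rotvec()))
foot=np.array([.6295,-.334,.035]);foot[0]=.633-np.cos(y)*.13
F=np.c_[u,np.cross(n,u),n]
print('TCP in foot',F.T@(np.array(s['ee_pos'])-foot))
print('target tcp',foot+F@[.18,0,.014])
E
python3 - <<'E'
from chk import *
for n in ('scene','side'):
    im=r.camera(n);C=cam(n);cv2.imwrite(f'pics/{n}3.png',im)
    print(n,proj(C,[foot,foot+.28*u,s['ee_pos']]))
a=cv2.resize(cv2.imread('pics/scene3.png')[210:340,230:350],None,fx=4,fy=4)
b=cv2.resize(cv2.imread('pics/side3.png')[100:230,280:380],None,fx=4,fy=4)
cv2.imwrite('pics/both3.png',cv2.resize(np.hstack([a,b]),(790,467)))
E
```

```text
7.15 [ 0.63028738 -0.20086052  0.17910142] 0.017382075702705748 [ 0.19015633  0.48503299 -2.39928192]
turn deg [-0.26700284 -0.43156514 -0.4899385 ]
TCP in foot [0.18154212 0.00275637 0.07434384]
target tcp [ 0.63338003 -0.17679658  0.1237596 ]
scene [[248.88418987 321.89770778]
 [318.26845556 252.63450628]
 [282.50310455 270.07599674]]
side [[340.58165773 152.29772211]
 [306.65267838 147.53460324]
 [325.02139824 131.24726273]]
```

View pics/both3.png

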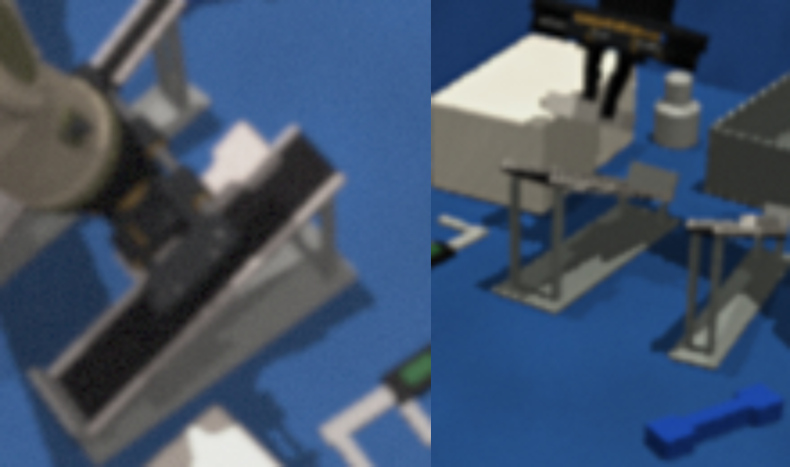

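>>> {"method": "send_rows", "body": {"commands": [[0.05,0.27,-0.6,0,0,0,1],[0.05,0.27,-0.6,0,0,0,1],[0,0.14,-0.35,0,0,0,1],[0,0,0,0,0,0,1],[0,0,0,0,0,0,1]]}}

```text
time: 7.67
ee_pos: [0.6365, -0.1734, 0.142]
eef_rot: [0.689, 0.692, 0.155, -0.152]
ft_force: [-0.1, 0.9, -2.4]
width: 0.0174
```

```bash
python3 - <<'E'
from chk import *
for n in ('scene','side','wrist'):
    im=r.camera(n);cv2.imwrite(f'pics/{n}4.png',im)
a=cv2.resize(cv2.imread('pics/scene4.png')[210:340,230:350],None,fx=4,fy=4)
b=cv2.resize(cv2.imread('pics/side4.png')[100:230,280:380],None,fx=4,fy=4)
cv2.imwrite('pics/both4.png',cv2.resize(np.hstack([a,b]),(790,467)))
E
```

```text
7.6667 [ 0.63649753 -0.17344863  0.14198196] 0.01740303114330938 [-0.07432922  0.85338016 -2.42212358]
turn deg [-0.0483214   0.24466246 -0.98058299]
TCP in foot [ 0.19077453 -0.00307045  0.02908191]
target tcp [ 0.63338003 -0.17679658  0.1237596 ]
```

View pics/both4.png

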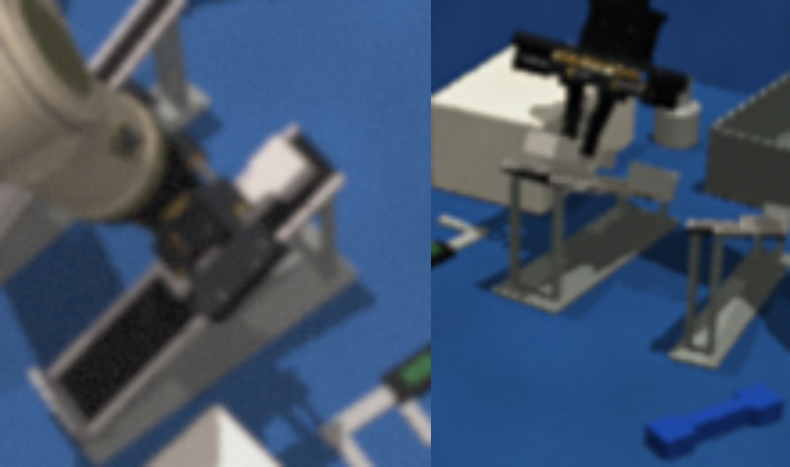

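View pics/wrist4.png

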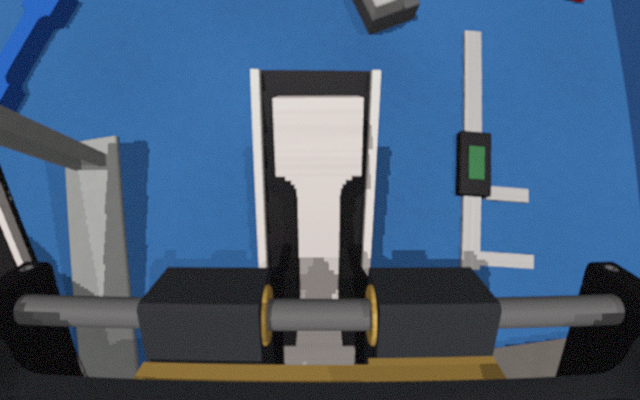

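The wrist view shows the specimen (head columns 273–364) mid-lane between the guide strips (262–371), parallel to the lane. Now the last bit down.

>>> {"method": "send_rows", "body": {"commands": [[-0.05,-0.08,-0.5,0,0,0,1],[0,0,0,0,0,0,1],[0,0,0,0,0,0,1]]}}

```text
time: 8.07
ee_pos: [0.6358, -0.1789, 0.1274]
eef_rot: [0.69, 0.691, 0.155, -0.15]
ft_force: [0.1, 0.4, -1.8]
width: 0.0179
```

```bash
python3 - <<'E'
from chk import *
im=r.camera('wrist');cv2.imwrite(f'pics/wrist5.png',im)
E
```

```text
8.0667 [ 0.63579525 -0.17886373  0.12736239] 0.01788270691970341 [ 0.06591134  0.44405044 -1.812598  ]
turn deg [ 0.09687516  0.41664473 -0.79900727]
TCP in foot [ 0.17967987 -0.00244384  0.01812452]
target tcp [ 0.63338003 -0.17679658  0.1237596 ]
```

View pics/wrist5.png

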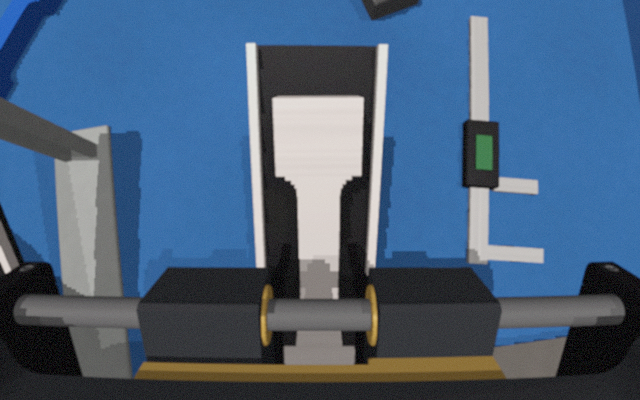

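>>> {"method": "send_rows", "body": {"commands": [[0,0.04,-0.1,0,0,0,1],[0,0,0,0,0,0,1],[0,0,0,0,0,0,-1]]}}

```text
time: 8.37
ee_pos: [0.6353, -0.1783, 0.1235]
eef_rot: [0.69, 0.691, 0.155, -0.15]
ft_force: [-0.0, 0.7, 0.1]
width: 0.02
```

>>> {"method": "send_rows", "body": {"commands": [[0,-0.42,0.9,0,0,0,-1],[0,-0.42,0.9,0,0,0,-1],[0,-0.42,0.9,0,0,0,-1],[0,0,1,0,0,0,-1],[0,0,1,0,0,0,-1],[0,0.5,1,0,0,0,-1],[0,0.8,0.5,0,0,0,-1],[0,0.8,0,0,0,0,-1],[0,0.8,0,0,0,0,-1],[0,0,0,0,0,0,-1]]}}

```text
time: 9.2
ee_pos: [0.6346, -0.1255, 0.3242]
eef_rot: [0.69, 0.69, 0.159, -0.149]
ft_force: [0.2, 1.1, 0.6]
width: 0.0824
```

```bash
python3 - <<'E'
from chk import *
for n in ('scene','side'):
    im=r.camera(n);cv2.imwrite(f'pics/{n}6.png',im)
a=cv2.resize(cv2.imread('pics/scene6.png')[210:340,220:350],None,fx=4,fy=4)
b=cv2.resize(cv2.imread('pics/side6.png')[100:230,280:400],None,fx=4,fy=4)
cv2.imwrite('pics/both6.png',cv2.resize(np.hstack([a,b]),(790,410)))
E
```

```text
9.2 [ 0.63455689 -0.12548998  0.32416557] 0.08236586890486153 [0.22460006 1.14768282 0.5866944 ]
turn deg [-0.14037662  0.81755418 -0.66857644]
TCP in foot [ 0.31120515 -0.00046039  0.17394156]
target tcp [ 0.63338003 -0.17679658  0.1237596 ]
```

View pics/both6.png

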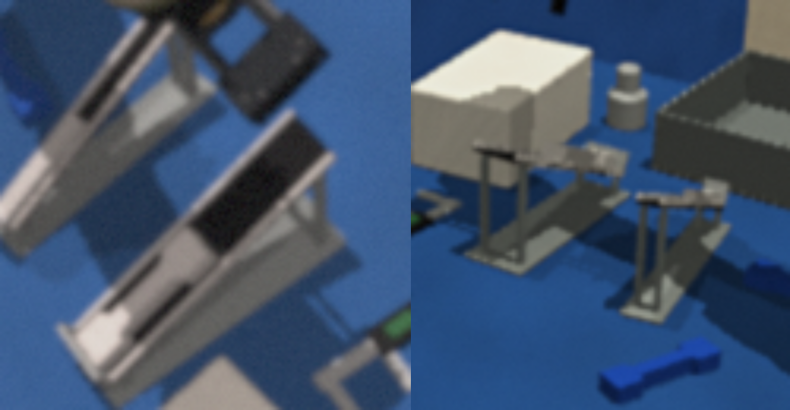

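The specimen has slid down and lies in the wide lane against the stop. I'll check that it is still, where it lies, and that the bar hasn't moved.

>>> {"method": "send_rows", "body": {"commands": [[0,0,0,0,0,0,-1],[0,0,0,0,0,0,-1],[0,0,0,0,0,0,-1],[0,0,0,0,0,0,-1],[0,0,0,0,0,0,-1],[0,0,0,0,0,0,-1]]}}

```text
time: 9.8
ee_pos: [0.6341, -0.136, 0.321]
eef_rot: [0.694, 0.687, 0.158, -0.149]
ft_force: [-0.2, 0.6, 0.1]
width: 0.0869
```

```bash
python3 - <<'E'
from chk import *
im=r.camera('scene');cv2.imwrite('pics/scene7.png',im);C=cam('scene')
a0=cv2.imread('pics/scene6.png').astype(int);z0=cv2.imread('pics/scene0.png').astype(int);im=im.astype(int)
d=lambda p,q,y0,y1,x0,x1:abs(p-q)[y0:y1,x0:x1].mean()
print('still',d(im,a0,270,335,240,300)); 
# bar's upper end: black/bright transition along narrow lane, before and after
for I in (z0,im):
    g=I[225:290,210:260].max(2); m=(g>190).astype(np.uint8);ys,xs=np.nonzero(m);print('bar',len(xs),xs.mean()+210,ys.mean()+225,ys.min()+225)
for sx in (.0,.07,.14):print(sx,proj(C,[foot+F@[sx,y,.022] for y in (-.018,.018)]).round(1).tolist())
cv2.imwrite('pics/z7.png',cv2.resize(im[230:340,205:335].astype(np.uint8),None,fx=5.5,fy=5.5))
E
```

```text
9.8 [ 0.63413814 -0.13602023  0.32097068] 0.08685478597721037 [-0.16427599  0.61931418  0.07243239]
turn deg [-0.00407591  0.58508133 -0.04605312]
TCP in foot [ 3.00306923e-01 -1.88707359e-04  1.75498316e-01]
target tcp [ 0.63338003 -0.17679658  0.1237596 ]
still 3.4951282051282053
bar 192 231.046875 262.25 246
bar 70 225.74285714285713 269.12857142857143 261
0.0 [[248.4, 325.6], [241.7, 316.1]]
0.07 [[266.3, 307.8], [259.3, 298.6]]
0.14 [[284.1, 290.1], [276.8, 281.1]]
```

View pics/z7.png

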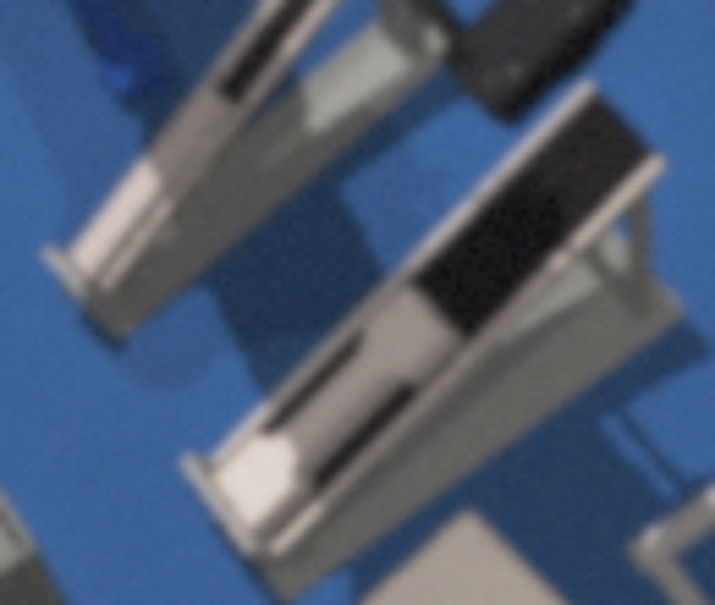

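```bash
python3 -c "
from bench import r
print(r.close_job())"
```

```text
the job is handed in; nothing more can be done
None
```

I gripped the big aluminium specimen by its waist, tilted it about 25° to match the slope, and let it go over the upper half of the wide chute. It was about 0.19 m up from the stop and roughly 5 mm above the slide. It slid down by itself, and I handed the job in after about 10 s of robot time; no verdict came back.

**Final position:** The last pictures show the specimen flat and lengthwise in the lane against the stop. Its upper end is within a couple of pixels of where it should be for a centre 70 mm up the slope. The two pictures 0.6 s apart look the same apart from slight shading, and the arm was clear with the gripper open.

**Waiting bar:** By eye its upper end is where it was at the start, at about (247,247) px compared with (245,246). My brightness-mask check of the bar disagreed, finding 70 bright pixels against 192 at the start. I put that down to the arm's shadow falling across the bar, so I relied on the visible end instead.

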